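Unpin the wiper bar and cover the brush-washing pot

ROBOT

A 6-joint arm with a two-finger parallel gripper is mounted at the origin on the work surface. World frame = base frame: x ahead of the robot, y to its left, z up, the work surface at z = 0. Lengths are in mm, angles in rad, forces in N, time in s.
With the tool pointing down it reaches from about 325 to 775 mm from the base axis. Payload 5.5 kg.
Tool frame: the origin (TCP) lies midway between the tips of the shut fingers; the grasp point (between the pads) lies 19 mm behind it; z points along the fingers, y is the line along which they close (so a half turn about z gives the same grasp; the last joint's range is limited). The gripper opens to 85 mm and grips with 20 to 120 N. Pads are 22 mm wide; open, the fingers measure 114 mm over their backs; the gripper's body (76 mm by 85 mm) begins 54 mm behind the grasp point. The pads swing forward as they close: fully open they stand 13 mm farther back than shut.
Start: joints at [-1.234, 0.091, 1.231, -0, 1.82, -0.057], TCP at [230.221, -554.089, 231.275] pointing down, gripper open.
Joint ranges: [-2.87, 2.87], [-0.86, 2.18], [0.17, 2.46], [-1.51, 4.65], [0.06, 2.69], [-2.65, 2.65]. Speed limits (rad/s): [2.57, 2.57, 3.01, 3.14, 3.14, 3.14].

INTERFACE

Orientations are given as a 3x3 rotation matrix whose columns are the frame's x, y, z axes.
In Python, from plant import robot gives the robot as it stands. The module is installed in compiled form; this text tells all that it offers.
- The arm moves only by the tool carry_out, never from a script. Its argument "targets" is a list of rows, each an object of numbers: "x", "y", "z": the shift along the world's x, y, z in m; "roll": the turn about the world's z in degrees; "fingers": the opening, from 0 (shut) to 1 (fully open). A call has 1 to 8 rows; each row is the pose to reach, as a shift and turn from the pose commanded when the call began; what a row does not reach only later rows make up. A row lasts 1/10 s, in which the tool goes at most 50 mm and 8.59 degrees, less where a joint would pass 70% of its speed; a pose out of reach is approached as far as the arm can. A call with a gripper value outside its range is refused whole. The fingers move at their own pace and stop on an object; "force" is the grip in N (left out, the last holds). Time passes only in rows, so rows that repeat a pose let the fingers close. It gives the time, the measured TCP pose, the force, the opening and the grip force at its end, in the units of the state.
- robot.sense(): the state, without advancing time (a new reading comes with each control period).
- robot.snapshot(name): name is "scene" or "top" or "wrist"; returns the picture (384x512x3 uint8, blue, green, red); there is no depth.
- robot.camera_info(name): a dict with "fx", "fy", "cx", "cy" (pixels), "distortion" ([k1, k2, p1, p2, k3] as OpenCV has them; the pictures are not rectified), "cam_to_world" (4x4, takes a point from camera to world coordinates); the wrist camera has in their place "mount" (4x4, takes a point from camera to tool coordinates, whose origin is the TCP and whose axes are the flange's). Camera axes: x right, y down, z forward; pixel columns grow to the right and rows downward; lengths in mm; the calibration is good to about 2 mm. A picture is of the moment at which its call begins: read the wrist's pose just before it. camera_info takes no time and is no camera call.
- robot.job_done(): hands the job in; it is judged then, once.
The state is a dict: "time_s": time; "joints": joint angles; "qd": joint speeds; "tau": joint torques, N m; "tool_pos": TCP position; "orientation": TCP orientation; "contact_force": force on the tool from outside, world axes, zero at the start; "ft_torque": the same for the moment, N m; "gripper_width": finger opening in mm; "grasp_force": force on a finger pad.
Only numpy, scipy, OpenCV 4.12 (cv2) and the standard library are available. Lean on these libraries where they do the work, as an engineer would, in place of code of your own. Each camera call takes 0.05 s, during which the arm holds its last target. There are 200 camera calls.

TASK

Close the brush-washing pot for the night. Draw the lock pin up out of the wiper bar and park it in the notch of the parking block, hanging upright by its collar and let go; then swing the bar about a quarter turn away from the pot's mouth, and lastly set the cover on the pot so that it sits seated and level. Put the pin and the cover down rather than dropping them, and leave the painted discs and the jar where they are.

Things in the scene. Friction and masses are not known exactly. Their poses are not given: they have to be found in the camera images.
- stand: Dark steel plate 130 x 260 x 8 mm fixed to the table; place and yaw vary. Origin: centre of its underside, z up. In its frame: open steel pot, outer diameter 100, wall 4 mm, at the origin, rim 98 mm above the table; hinge post (diameter 26) at y = +90 mm; aluminium lock block 50 x 50 mm, top 102 mm above the table, at y = -90 mm, with an upright bore of diameter 17 mm.
- pot_rim (a point): Centre of the pot's mouth, at rim height (98 mm above the table); axes as the stand's.
- bar (a joint): Hinge of the steel wiper bar, rad: 0 = across the pot with its 17 mm eye over the lock block (start, held by the pin); grows anticlockwise from above, towards the stand's +x; quarter turn 1.57, stop 1.75. Stays where left. Bar 30 mm wide, underside 104, top 112 mm above the table, reaches 200 mm from the hinge axis, eye at 180 mm.
- bar_hinge (a point): Point on the bar's hinge axis, at the height of the bar's top (112 mm above the table).
- bar_knob (a point): Centre of the black ball knob, diameter 28 mm, on the bar 90 mm from the hinge axis; centre 34 mm above the bar's top (146 mm above the table), on a 14 mm stem.
- pin: Loose steel lock pin, 110 mm long, 0.1 to 0.2 kg, upright through the bar's eye into the bore. Origin at its lower tip, z up along it. Shank diameter 14 mm from 0 to 60 mm (tapered tip), collar diameter 30 from 60 to 66 mm, round head (the grip) diameter 20 from 66 to 110 mm. At the start the collar rests on the bar.
- pin_collar (a point): On the pin's axis at the underside of its collar, 60 mm above its tip; axes as the pin's.
- park_block: Aluminium block on a 70 x 80 x 8 mm foot, fixed beyond the lock block; place and yaw vary. Origin: centre of the foot's underside. Block x -26 to +26, y -31 to +31 mm, top 100 mm above the table. An upright notch 18 mm wide, open at the top and on the -x side, runs from top to foot, from x = -26 mm to its back wall at x = +8 mm, centred on y = 0.
- notch (a point): Parking place: on the notch's centre plane at the height of the block's top (100 mm above the table), 12 mm in front of the notch's back wall. Axes as the block's: -x points out through the notch's open side. A parked pin has the underside of its collar here.
- cover: Loose round steel cover, 0.25 to 0.4 kg, lying on the table. Origin at the centre of its underside, z up. Plug diameter 84 mm from 0 to 8 mm (fits into the pot's 92 mm mouth), flange diameter 114 mm from 8 to 13 mm, stem diameter 16 mm to about 25 mm, knob (the grip) diameter 28 mm from 27 to 47 mm.
- cover_seat (a point): On the cover's axis at the underside of its flange, 8 mm above its origin; lies at the pot's rim when the cover is seated.
- disc_a: Bystander: painted aluminium disc, diameter 92 mm, 25 mm high. Origin at the centre of its underside.
- disc_b: Bystander: second painted aluminium disc, same size. Origin at the centre of its underside.
- jar: Bystander: closed amber glass jar, diameter 72 mm, 130 mm high. Origin at the centre of its underside.
Mind the look-alikes: they are no part of the job. What is shaped like the cover but blue or brown is not meant. What is meant by the pin is not orange, and is the smaller of those in its own colour.

How it is judged:
By the outcome, as a careful person would: the job done as asked, in the order asked, and still so for the second after the job is handed in, with the robot touching nothing.
It also fails if it takes over 64 s, if anything falls off the work surface, if the arm or the gripper's body presses on something with over 40 N, if the wrist force passes 120 N, or if a joint passes its speed limit or range.

## Working session

There is one attempt and no reset: what is moved stays moved. The work goes in short steps, Python scripts to look and compute and a tool call to move; the robot and the scene stay as the last step left them, time stands still between calls to the robot, and variables do not carry over. Pictures are saved under pics/ and viewed, at most 10 in all, crops included, and the job is handed in when it is done.

Besides the shell and the picture viewer there is one more tool, called after "Call:" in YAML: its name, and indented under it one key for each argument. carry_out: Moves the arm, as the interface text tells. Its arguments: {"type":"object","properties":{"targets":{"type":"array"},"force":{"type":"number"}},"required":["targets"]}

```bash
mkdir -p pics
cat > h.py <<'E'
import numpy as np, cv2
from plant import robot
def cam(n, st=None):
    i=robot.camera_info(n)
    K=np.array([[i['fx'],0,i['cx']],[0,i['fy'],i['cy']],[0,0,1.]]);D=np.array(i['distortion'],float)
    if n=='wrist':
        st=st or robot.sense(); T=np.eye(4);T[:3,:3]=np.array(st['orientation']);T[:3,3]=st['tool_pos'];M=T@np.array(i['mount'])
    else: M=np.array(i['cam_to_world'])
    return K,D,M
def ray(c,uv):
    K,D,M=c; p=cv2.undistortPoints(np.array([[uv]],float),K,D)[0,0]
    d=M[:3,:3]@np.array([p[0],p[1],1]); return M[:3,3],d/np.linalg.norm(d)
def onz(c,uv,z):
    o,d=ray(c,uv); return o+d*(z-o[2])/d[2]
def tri(r):
    A=sum(np.eye(3)-np.outer(d,d) for o,d in r);b=sum((np.eye(3)-np.outer(d,d))@o for o,d in r)
    p=np.linalg.solve(A,b); return p,[np.linalg.norm((np.eye(3)-np.outer(d,d))@(p-o)) for o,d in r]
def proj(c,P):
    K,D,M=c;W=np.linalg.inv(M);r=cv2.Rodrigues(W[:3,:3])[0]
    return cv2.projectPoints(np.array(P,float).reshape(-1,1,3),r,W[:3,3],K,D)[0][:,0]
E
python3 - <<'E'
from h import *
for n in('scene','top'):
    im=robot.snapshot(n);cv2.imwrite(f'pics/{n}0.png',im)
    cv2.imwrite(f'pics/{n}0v.png',cv2.resize(im,(800,600)))
    c=cam(n);print(n,c[0][0,0],c[2].round(2).tolist())
s=robot.sense();print(s['time_s'],np.round(s['orientation'],3).tolist(),s['gripper_width'],np.round(robot.camera_info('wrist')['mount'],2).tolist())
E
```

```text
scene 395.03600326950647 [[0.64, 0.53, -0.56, 1162.42], [0.77, -0.43, 0.48, -633.67], [0.01, -0.73, -0.68, 832.92], [0.0, 0.0, 0.0, 1.0]]
top 486.8411879003148 [[-0.02, -0.99, 0.1, 386.71], [-1.0, 0.02, -0.01, -89.46], [0.0, -0.1, -0.99, 1844.51], [0.0, 0.0, 0.0, 1.0]]
0.1 [[0.923, 0.384, -0.001], [0.384, -0.923, 0.002], [0.0, -0.002, -1.0]] 85.23211710196111 [[0.0, -0.96, -0.28, 70.51], [1.0, -0.0, 0.0, 0.47], [-0.0, -0.28, 0.96, -143.05], [0.0, 0.0, 0.0, 1.0]]
```

View pics/scene0v.png

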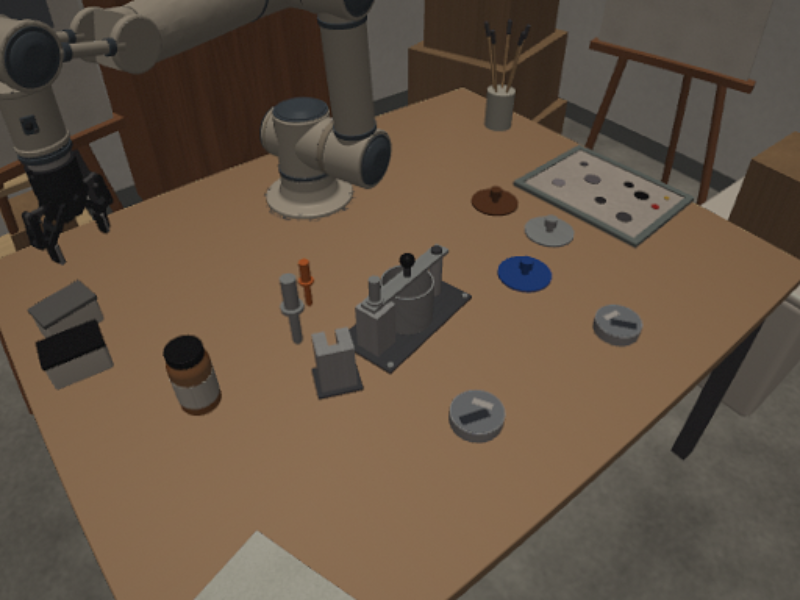

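View pics/top0v.png

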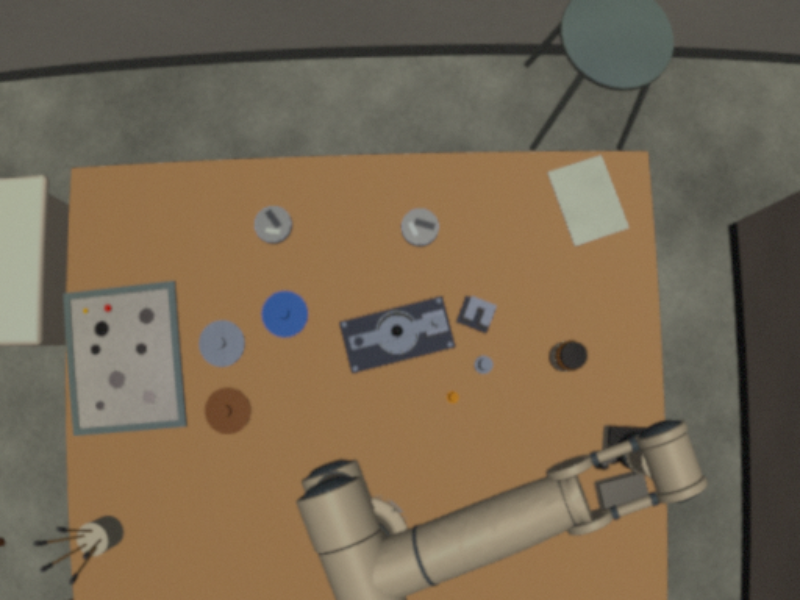

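Scene view (800x600): three pin-like things are steel in the bar's eye (375,290), a larger steel one (291,305) and an orange one (305,280). Cover-like things are steel (549,231), blue (525,273) and brown (495,200). The pin in the bar fits as the smaller of the steel ones, and the steel-grey cover is the one meant. I'll confirm in one crop and take coarse positions.

Run:
```python
from h import *
im=cv2.imread('pics/scene0.png')
a=cv2.resize(im[155:260,170:310],None,fx=3.4,fy=3.4,interpolation=cv2.INTER_CUBIC)
b=cv2.resize(im[110:195,295:385],None,fx=3.4,fy=3.4,interpolation=cv2.INTER_CUBIC)
o=np.zeros((357,800,3),np.uint8);o[:,:476]=a;o[:b.shape[0],480:480+b.shape[1]]=b;o=cv2.convertScaleAbs(o,alpha=1.6)
cv2.imwrite('pics/crop1.png',o)
t,s=cam('top'),cam('scene');k=.64
for n,u,v in[('pin head top',(434,323),(375,282)),('knob bar',(397,331),(407,261)),('cover knob',(222,342),(550,223)),('big pin',(484,364),(290,280)),('hinge',(358,341),(437,250))]:
    p,e=tri([ray(t,np.array(u)*k),ray(s,np.array(v)*k)]);print(n,p.round(),np.round(e,1))
for n,u,z in[('park blk',(478,314),100),('notch',(480,318),100),('jar',(572,355),130),('discA',(272,224),25),('discB',(420,226),25),('blue',(285,314),13),('brown',(228,410),13),('orange',(453,397),100)]:
    print(n,onz(t,np.array(u)*k,z).round())
```

```text
pin head top [ 512. -175.  150.] [2.3 2.3]
knob bar [497. -92. 144.] [2. 2.]
cover knob [487. 328.  38.] [2.7 2.7]
big pin [ 417. -285.  150.] [1.7 1.7]
hinge [478.  -3. 115.] [1.8 1.8]
park blk [ 533. -282.  100.]
notch [ 523. -286.  100.]
jar [ 431. -491.  130.]
discA [772. 205.  25.]
discB [ 757. -157.   25.]
blue [551. 176.  13.]
brown [321. 319.  13.]
orange [ 344. -218.  100.]
```

View pics/crop1.png

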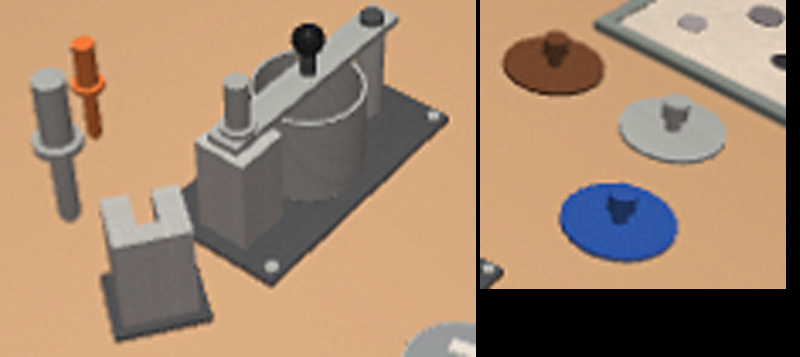

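The crop shows the smaller steel pin in the bar's eye (235,100 in the crop), clearly smaller than the loose steel one (55,140). The steel-grey cover is at (672,125). The notch opens to the far side, towards -x. Next I'll bring the wrist camera over.

Call:
carry_out:
  targets:
    - {"x": 0.03,"y": 0.035,"z": 0.03}
    - {"x": 0.25,"y": 0.28,"z": 0.06}
    - {"x": 0.25,"y": 0.28,"z": 0.06}
    - {"x": 0.25,"y": 0.28,"z": 0.06}
    - {"x": 0.25,"y": 0.28,"z": 0.06}
    - {"x": 0.25,"y": 0.28,"z": 0.06}
    - {"x": 0.25,"y": 0.28,"z": 0.06}
    - {"x": 0.25,"y": 0.28,"z": 0.06}

```text
$.targets[0]: bad value
```

Call:
carry_out:
  targets:
    - {"x": 0.0,"y": 0.0,"z": 0.0}
    - {"x": 0,"y": 0,"z": 0}

```text
$.targets[0]: bad value
```

Run:
```python
from h import *
s=robot.sense();c=cam('wrist',s);im=robot.snapshot('wrist');cv2.imwrite('pics/w1.png',im);np.savez('w1.npz',K=c[0],D=c[1],M=c[2])
print(s['time_s'],np.round(s['tool_pos'],1),np.round(s['qd'],3),c[0][0,0])
cv2.imwrite('pics/w1v.png',cv2.convertScaleAbs(cv2.resize(im,(800,600)),alpha=1.5))
```

```text
0.1 [ 230.1 -553.8  230.2] [-0.    -0.003 -0.002 -0.002 -0.001  0.001] 315.96805726411907
```

View pics/w1v.png

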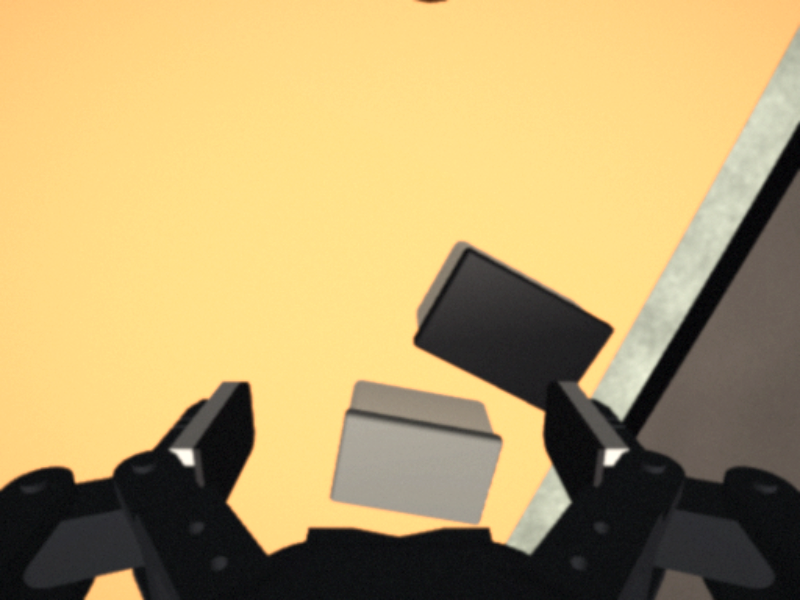

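The move was refused, so this wrist view shows only the start: two boxes and the table edge. It seems each row needs all five numbers.

Call:
carry_out:
  targets:
    - {"x": 0.03,"y": 0.035,"z": 0.02,"roll": 0,"fingers": 1}
    - {"x": 0.25,"y": 0.28,"z": 0.06,"roll": 0,"fingers": 1}
    - {"x": 0.25,"y": 0.28,"z": 0.06,"roll": 0,"fingers": 1}
    - {"x": 0.25,"y": 0.28,"z": 0.06,"roll": 0,"fingers": 1}
    - {"x": 0.25,"y": 0.28,"z": 0.06,"roll": 0,"fingers": 1}
    - {"x": 0.25,"y": 0.28,"z": 0.06,"roll": 0,"fingers": 1}
    - {"x": 0.25,"y": 0.28,"z": 0.06,"roll": 0,"fingers": 1}
    - {"x": 0.25,"y": 0.28,"z": 0.06,"roll": 0,"fingers": 1}

```text
time_s: 0.95
tool_pos: [482.0, -271.3, 291.5]
orientation: [[0.923, 0.386, 0.001], [0.386, -0.923, 0.001], [0.001, -0.0, -1.0]]
contact_force: [1.0, -0.6, 0.7]
gripper_width: 85.3
grasp_force: 0.0
```

```bash
cat > snap.py <<'E'
from h import *
import sys
n=sys.argv[1];robot.snapshot('wrist');robot.snapshot('wrist')
s=robot.sense();c=cam('wrist',s);im=robot.snapshot('wrist');cv2.imwrite(f'pics/{n}.png',im);np.savez(n+'.npz',K=c[0],D=c[1],M=c[2])
print(s['time_s'],np.round(s['tool_pos'],1),np.round(s['qd'],3))
cv2.imwrite(f'pics/{n}v.png',cv2.convertScaleAbs(cv2.resize(im,(800,600)),alpha=1.5))
E
python3 snap.py a1
```

```text
1.05 [ 482.5 -270.9  291.4] [-0.068 -0.008  0.019 -0.038 -0.002 -0.051]
```

View pics/a1v.png

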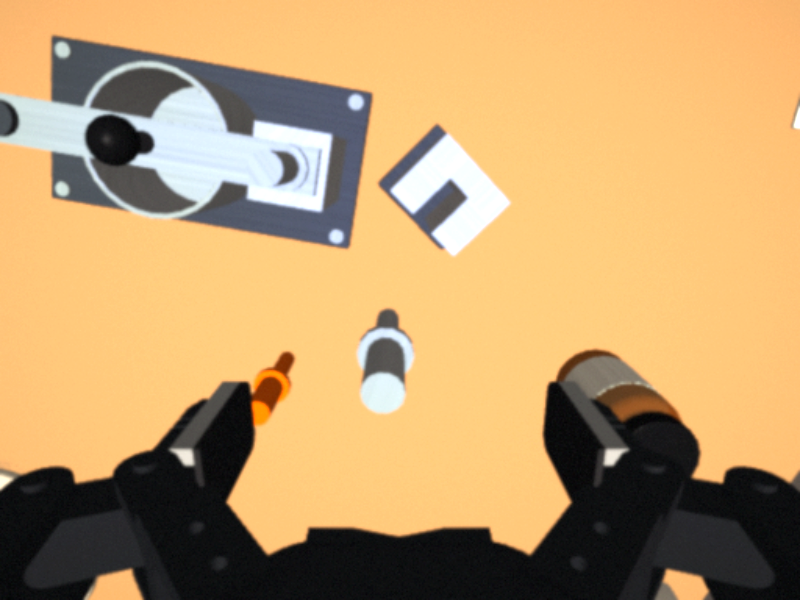

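Call:
carry_out:
  targets:
    - {"x": 0.01,"y": 0.03,"z": 0.0,"roll": 0,"fingers": 1}
    - {"x": 0.02,"y": 0.07,"z": 0.0,"roll": 0,"fingers": 1}
    - {"x": 0.03,"y": 0.11,"z": 0.0,"roll": 0,"fingers": 1}
    - {"x": 0.03,"y": 0.11,"z": 0.0,"roll": 0,"fingers": 1}
    - {"x": 0.03,"y": 0.11,"z": 0.0,"roll": 0,"fingers": 1}

```text
time_s: 1.6
tool_pos: [509.9, -164.5, 291.0]
orientation: [[0.923, 0.384, -0.001], [0.384, -0.923, -0.001], [-0.001, 0.0, -1.0]]
contact_force: [-0.5, -0.9, -1.0]
gripper_width: 85.3
grasp_force: 0.0
```

```bash
python3 snap.py a2
```

```text
1.7 [ 509.7 -165.5  291. ] [-0.01   0.002 -0.002  0.004  0.002  0.003]
```

View pics/a2v.png

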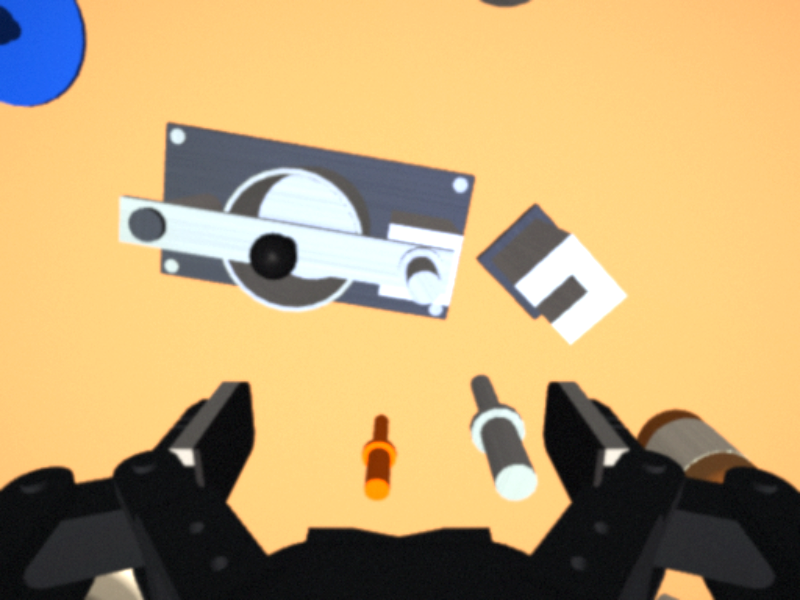

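a1 shows the pin head at (264,168) with its collar near (300,172), the park block top around (450,195) with its notch opening lower-left, and the bar knob at (113,140). a2 shows the pin at (424,285), the block top around (572,290) and the knob at (273,256). I'll enlarge the pin and block from both views and extract outlines.

Run:
```python
from h import *
o=np.zeros((600,800,3),np.uint8)
for j,n in enumerate(('a1','a2')):
    im=cv2.imread(f'pics/{n}.png')
    z=np.load(n+'.npz');c=(z['K'],z['D'],z['M'])
    for i,(x,y) in enumerate([[(183,108),(288,124)],[(270,172),(367,186)]][j]):
        p=im[y-30:y+30,x-40:x+40];o[i*300:i*300+300,j*400:j*400+400]=cv2.resize(p,(400,300),interpolation=cv2.INTER_CUBIC)
    g=cv2.cvtColor(im,cv2.COLOR_BGR2GRAY);h=cv2.cvtColor(im,cv2.COLOR_BGR2HSV)
    x,y=[(288,124),(367,186)][j]
    m=((g>140)&(h[...,1]<60)).astype(np.uint8)*255
    cs=[k for k in cv2.findContours(m,0,1)[0] if cv2.contourArea(k)>300 and cv2.contourArea(k)<4000]
    for k in cs:
        b=cv2.boundingRect(k)
        if abs(b[0]+b[2]/2-x)<30 and abs(b[1]+b[3]/2-y)<30:
            P=np.array([onz(c,q,100)[:2] for q in cv2.approxPolyDP(k,1.5,True)[:,0]]);print(n,'block',P.round(1).tolist())
            W=np.array([onz(c,q,100)[:2] for q in k[:,0]],np.float32);r=cv2.minAreaRect(W);print(np.round(cv2.boxPoints(r),1).tolist(),np.round(r[1],1),r[2])
    m=((h[...,2]<40)).astype(np.uint8)*255
    for k in cv2.findContours(m,0,1)[0]:
        if 150<cv2.contourArea(k)<1500 and cv2.boundingRect(k)[1]<200: print(n,'dark',cv2.minEnclosingCircle(k),cv2.contourArea(k))
cv2.imwrite('pics/crop2.png',o)
```

```text
a1 block [[575.0, -266.4], [529.4, -247.3], [526.6, -248.5], [520.9, -266.8], [549.0, -278.2], [550.2, -281.0], [546.6, -290.6], [542.3, -296.1], [513.3, -283.9], [504.0, -303.3], [549.2, -322.9], [552.0, -321.5]]
[[503.0, -303.5], [551.5, -323.8999938964844], [575.5, -266.70001220703125], [527.0, -246.3000030517578]] [62.  52.6] 67.20925903320312
a1 dark ((76.05999755859375, 89.13999938964844), 21.292898178100586) 886.0
a2 block [[574.5, -267.3], [528.2, -247.3], [519.6, -265.1], [549.9, -279.1], [544.6, -295.7], [536.9, -294.8], [512.2, -283.9], [504.2, -302.2], [550.8, -322.6]]
[[503.20001220703125, -303.5], [551.2000122070312, -323.70001220703125], [575.2999877929688, -266.70001220703125], [527.2000122070312, -246.39999389648438]] [61.9 52.2] 67.1588363647461
a2 dark ((174.55943298339844, 163.58741760253906), 15.116695404052734) 627.5
```

View pics/crop2.png

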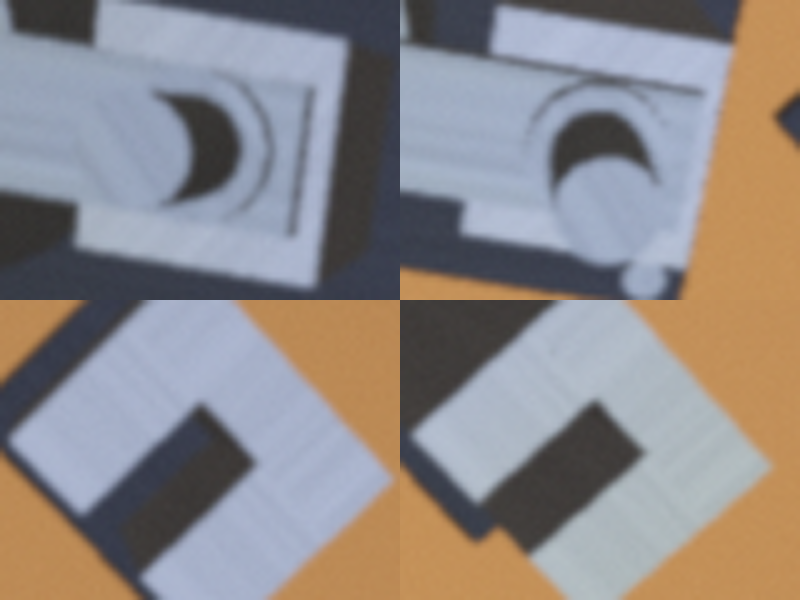

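The block outlines from both views agree at z=100 (62 x 52 mm), which confirms its height. In panel coordinates the pin's head-top centre is about (134,150) in a1 and (208,210) in a2, and the collar centre is about (193,147) and (197,158). I'll triangulate these, plus the knob.

Run:
```python
from h import *
c=[]
for n in('a1','a2'):
    z=np.load(n+'.npz');c.append((z['K'],z['D'],z['M']))
for n,u,v,z in[('head',(169.4,107.6),(271.2,183.6),162),('collar',(181.2,107),(269,173.2),118),('knob',(71,89.5),(174.6,163.6),146)]:
    p,e=tri([ray(c[0],u),ray(c[1],v)]);print(n,p.round(1),np.round(e,1),onz(c[0],u,z).round(1),onz(c[1],v,z).round(1))
im=cv2.imread('pics/a2.png');g=cv2.cvtColor(im,cv2.COLOR_BGR2GRAY)
# pot rim + stand bolts + hinge in a2
for n,u,z in[('hinge',(147,224),114),('b1',(177,136),10),('b2',(460,185),10),('b3',(171,266),10),('b4',(436,310),10)]:
    print(n,onz(c[1],np.array(u)*.64,z).round(1))
```

```text
head [ 515.5 -179.6  161. ] [0.1 0.1] [ 515.7 -179.8  162. ] [ 515.6 -179.4  162. ]
collar [ 515.2 -179.7  117.2] [0.2 0.2] [ 515.5 -179.9  118. ] [ 515.2 -179.5  118. ]
knob [495.8 -91.9 148.2] [0.3 0.3] [495.1 -90.6 146. ] [495.5 -91.6 146. ]
hinge [475.2  -3.6 114. ]
b1 [522.6  35.9  10. ]
b2 [ 575.  -195.3   10. ]
b3 [414.8  11.2  10. ]
b4 [ 466.8 -220.7   10. ]
```

Pin axis is at (515.5,-179.7), collar at 117 and head top at 161, all matching the text. The notch is at (535.5,-283.5), the pot at (494.8,-92) with stand yaw about 12.8°, and the hinge at (475,-4). Going down on the pin.

Call:
carry_out:
  targets:
    - {"x": 0.006,"y": -0.015,"z": -0.03,"roll": 0,"fingers": 1}
    - {"x": 0.006,"y": -0.015,"z": -0.075,"roll": 0,"fingers": 1}
    - {"x": 0.006,"y": -0.015,"z": -0.115,"roll": 0,"fingers": 1}
    - {"x": 0.006,"y": -0.015,"z": -0.145,"roll": 0,"fingers": 1}
    - {"x": 0.006,"y": -0.015,"z": -0.168,"roll": 0,"fingers": 1}
    - {"x": 0.006,"y": -0.015,"z": -0.168,"roll": 0,"fingers": 1}
    - {"x": 0.006,"y": -0.015,"z": -0.168,"roll": 0,"fingers": 1}

```text
time_s: 2.45
tool_pos: [515.9, -180.1, 123.7]
orientation: [[0.924, 0.382, -0.0], [0.382, -0.924, -0.0], [-0.0, -0.0, -1.0]]
contact_force: [-0.9, -1.0, 0.3]
gripper_width: 85.4
grasp_force: 0.0
```

Call:
carry_out:
  targets:
    - {"x": 0,"y": 0,"z": 0,"roll": 0,"fingers": 0.3}
    - {"x": 0,"y": 0,"z": 0,"roll": 0,"fingers": 0.15}
    - {"x": 0,"y": 0,"z": 0,"roll": 0,"fingers": 0.1}
    - {"x": 0,"y": 0,"z": 0,"roll": 0,"fingers": 0.1}
    - {"x": 0,"y": 0,"z": 0,"roll": 0,"fingers": 0.1}
    - {"x": 0,"y": 0,"z": 0,"roll": 0,"fingers": 0.1}
    - {"x": 0,"y": 0,"z": 0,"roll": 0,"fingers": 0.1}
    - {"x": 0,"y": 0,"z": 0,"roll": 0,"fingers": 0.1}
  force: 40

```text
time_s: 3.25
tool_pos: [516.4, -179.0, 123.9]
orientation: [[0.923, 0.384, 0.001], [0.384, -0.923, -0.0], [0.001, 0.0, -1.0]]
contact_force: [-0.8, 2.0, 4.7]
gripper_width: 19.4
grasp_force: 39.0
```

Call:
carry_out:
  targets:
    - {"x": 0,"y": 0,"z": 0.005,"roll": 0,"fingers": 0.1}
    - {"x": 0,"y": 0,"z": 0.015,"roll": 0,"fingers": 0.1}
    - {"x": 0,"y": 0,"z": 0.03,"roll": 0,"fingers": 0.1}
    - {"x": 0,"y": 0,"z": 0.045,"roll": 0,"fingers": 0.1}
    - {"x": 0,"y": 0,"z": 0.06,"roll": 0,"fingers": 0.1}
    - {"x": 0,"y": 0,"z": 0.075,"roll": 0,"fingers": 0.1}
    - {"x": 0,"y": 0,"z": 0.085,"roll": 0,"fingers": 0.1}
    - {"x": 0,"y": 0,"z": 0.085,"roll": 0,"fingers": 0.1}

```text
time_s: 4.05
tool_pos: [516.9, -179.4, 210.8]
orientation: [[0.923, 0.384, 0.003], [0.384, -0.923, -0.001], [0.003, 0.003, -1.0]]
contact_force: [0.1, -0.0, -1.0]
gripper_width: 18.8
grasp_force: 39.1
```

Call:
carry_out:
  targets:
    - {"x": 0.003,"y": -0.015,"z": 0,"roll": 0,"fingers": 0.1}
    - {"x": 0.008,"y": -0.04,"z": 0,"roll": 0,"fingers": 0.1}
    - {"x": 0.013,"y": -0.065,"z": 0,"roll": 0,"fingers": 0.1}
    - {"x": 0.017,"y": -0.088,"z": 0,"roll": 0,"fingers": 0.1}
    - {"x": 0.02,"y": -0.1,"z": 0,"roll": 0,"fingers": 0.1}
    - {"x": 0.02,"y": -0.104,"z": 0,"roll": 0,"fingers": 0.1}
    - {"x": 0.02,"y": -0.104,"z": 0,"roll": 0,"fingers": 0.1}
    - {"x": 0.02,"y": -0.104,"z": 0,"roll": 0,"fingers": 0.1}

```text
time_s: 4.85
tool_pos: [536.2, -282.4, 208.1]
orientation: [[0.923, 0.384, -0.0], [0.384, -0.923, 0.001], [-0.0, -0.001, -1.0]]
contact_force: [-0.2, 0.0, -1.8]
gripper_width: 18.9
grasp_force: 39.3
```

```bash
python3 snap.py b1
python3 - <<'E'
from h import *
print(np.round(robot.sense()['contact_force'],1))
sc=robot.snapshot('scene');cv2.imwrite('pics/s1.png',sc)
im=cv2.imread('pics/b1.png')
o=np.zeros((600,800,3),np.uint8);o[:,:]=0
o[:450,:]=cv2.convertScaleAbs(cv2.resize(im[150:384],(800,450)),alpha=1.4) if 0 else 0
a=cv2.resize(im[180:360,130:390],(420,291),interpolation=cv2.INTER_CUBIC);b=cv2.resize(sc[120:260,150:300],(380,355),interpolation=cv2.INTER_CUBIC)
o[:291,:420]=a;o[:355,420:]=b
cv2.imwrite('pics/crop3.png',cv2.convertScaleAbs(o[:360],alpha=1.5))
E
```

```text
4.95 [ 536.3 -282.2  208.6] [-0.    -0.003 -0.001 -0.002 -0.001  0.001]
[ 0.1 -0.9 -1.1]
```

View pics/crop3.png

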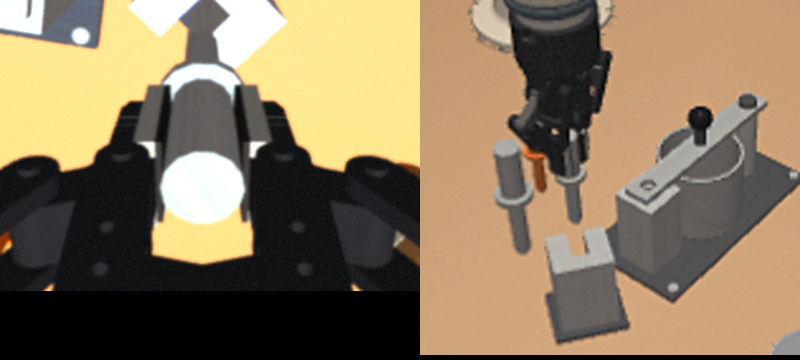

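The pin is held upright between the pads. Head-top centre is at crop (202,187), its tip shows in the scene crop at (575,222), and the bar's eye is empty. Numeric check of the pin's position against the notch next.

Run:
```python
from h import *
z=np.load('b1.npz');w=(z['K'],z['D'],z['M']);s=cam('scene')
print('head b1',onz(w,(255,295.5),246.5).round(1))
print('pred tip scene',proj(s,[536,-282.5,136.5]),'notch px',proj(s,[535.5,-283.5,100]),'corners',proj(s,[[551.3,-323.8,100],[575.3,-266.7,100]]))
im=cv2.imread('pics/b1.png');h=cv2.cvtColor(im,cv2.COLOR_BGR2HSV)
m=((h[...,2]>120)&(h[...,1]<60)).astype(np.uint8)*255
for k in cv2.findContours(m,0,1)[0]:
    b=cv2.boundingRect(k)
    if cv2.contourArea(k)>100: print(b,cv2.minEnclosingCircle(k))
# block top again in b1
    if cv2.contourArea(k)>800 and b[1]<200:
        W=np.array([onz(w,q,100)[:2] for q in k[:,0]],np.float32);r=cv2.minAreaRect(W);print(np.round(cv2.boxPoints(r),1).tolist(),np.round(r[1],1))
```

```text
head b1 [ 535.6 -283.1  246.5]
pred tip scene [[210.79948678 206.88052835]] notch px [[211.52886128 217.04966395]] corners [[201.7099101  227.81011265]
 [225.80425283 222.87616554]]
(229, 274, 52, 44) ((254.79751586914062, 296.79339599609375), 25.859888076782227)
(231, 219, 48, 22) ((254.5, 230.5), 23.505416870117188)
(210, 140, 97, 83) ((258.0, 188.0), 48.25981140136719)
[[502.70001220703125, -303.1000061035156], [551.4000244140625, -323.79998779296875], [576.0, -266.1000061035156], [527.2000122070312, -245.39999389648438]] [62.7 53. ]
(0, 130, 161, 76) ((77.88972473144531, 164.1370391845703), 85.04212188720703)
[[441.70001220703125, -88.0999984741211], [493.29998779296875, -218.10000610351562], [551.7000122070312, -194.89999389648438], [500.1000061035156, -64.9000015258789]] [ 62.8 139.9]
(185, 96, 13, 14) ((190.5, 102.5), 6.670932292938232)
(0, 84, 78, 57) ((38.5, 112.0), 47.02402877807617)
[[499.20001220703125, -119.9000015258789], [524.5999755859375, -138.3000030517578], [562.4000244140625, -86.19999694824219], [537.0, -67.80000305175781]] [64.3 31.3]
```

Pin axis (535.6,-283.1) against notch (535.5,-283.3), so it is aligned. Lowering.

Call:
carry_out:
  targets:
    - {"x": 0,"y": 0,"z": -0.012,"roll": 0,"fingers": 0.1}
    - {"x": 0,"y": 0,"z": -0.03,"roll": 0,"fingers": 0.1}
    - {"x": 0,"y": 0,"z": -0.045,"roll": 0,"fingers": 0.1}
    - {"x": 0,"y": 0,"z": -0.06,"roll": 0,"fingers": 0.1}
    - {"x": 0,"y": 0,"z": -0.075,"roll": 0,"fingers": 0.1}
    - {"x": 0,"y": 0,"z": -0.085,"roll": 0,"fingers": 0.1}
    - {"x": 0,"y": 0,"z": -0.092,"roll": 0,"fingers": 0.1}
    - {"x": 0,"y": 0,"z": -0.092,"roll": 0,"fingers": 0.1}

```text
time_s: 5.85
tool_pos: [535.8, -282.9, 115.0]
orientation: [[0.923, 0.384, -0.002], [0.384, -0.923, 0.001], [-0.001, -0.001, -1.0]]
contact_force: [-0.1, -0.0, -1.8]
gripper_width: 19.1
grasp_force: 39.3
```

Call:
carry_out:
  targets:
    - {"x": 0,"y": 0,"z": -0.002,"roll": 0,"fingers": 0.1}
    - {"x": 0,"y": 0,"z": -0.003,"roll": 0,"fingers": 0.1}
    - {"x": 0,"y": 0,"z": -0.004,"roll": 0,"fingers": 0.1}
    - {"x": 0,"y": 0,"z": -0.004,"roll": 0,"fingers": 0.1}

```text
time_s: 6.25
tool_pos: [536.3, -283.2, 112.6]
orientation: [[0.923, 0.384, 0.0], [0.384, -0.923, -0.0], [0.0, 0.0, -1.0]]
contact_force: [-0.9, -0.6, -2.5]
gripper_width: 18.9
grasp_force: 39.3
```

Call:
carry_out:
  targets:
    - {"x": 0,"y": 0,"z": -0.001,"roll": 0,"fingers": 0.1}
    - {"x": 0,"y": 0,"z": -0.001,"roll": 0,"fingers": 0.1}
    - {"x": 0,"y": 0,"z": -0.001,"roll": 0,"fingers": 0.1}

```text
time_s: 6.55
tool_pos: [536.4, -283.2, 112.1]
orientation: [[0.923, 0.384, 0.001], [0.384, -0.923, -0.001], [0.001, 0.001, -1.0]]
contact_force: [-1.6, 0.1, 2.7]
gripper_width: 19.0
grasp_force: 39.6
```

Call:
carry_out:
  targets:
    - {"x": 0,"y": 0,"z": -0.0005,"roll": 0,"fingers": 0.1}
    - {"x": 0,"y": 0,"z": -0.0005,"roll": 0,"fingers": 0.1}

```text
time_s: 6.75
tool_pos: [536.5, -283.2, 112.0]
orientation: [[0.923, 0.384, 0.001], [0.384, -0.923, -0.001], [0.001, 0.001, -1.0]]
contact_force: [-2.2, 0.5, 4.9]
gripper_width: 19.0
grasp_force: 39.8
```

Contact is felt: the collar rests on the block at TCP 112, as expected. Letting go and rising.

Call:
carry_out:
  targets:
    - {"x": 0,"y": 0,"z": 0,"roll": 0,"fingers": 0.26}
    - {"x": 0,"y": 0,"z": 0,"roll": 0,"fingers": 0.3}
    - {"x": 0,"y": 0,"z": 0,"roll": 0,"fingers": 0.4}
    - {"x": 0,"y": 0,"z": 0,"roll": 0,"fingers": 0.6}
    - {"x": 0,"y": 0,"z": 0,"roll": 0,"fingers": 0.8}
    - {"x": 0,"y": 0,"z": 0.01,"roll": 0,"fingers": 0.8}
    - {"x": 0,"y": 0,"z": 0.03,"roll": 0,"fingers": 0.8}
    - {"x": 0,"y": 0,"z": 0.06,"roll": 0,"fingers": 0.8}

```text
time_s: 7.55
tool_pos: [535.5, -282.6, 170.0]
orientation: [[0.923, 0.384, -0.003], [0.384, -0.923, 0.002], [-0.002, -0.003, -1.0]]
contact_force: [1.4, -1.1, -1.3]
gripper_width: 68.1
grasp_force: 0.0
```

Call:
carry_out:
  targets:
    - {"x": 0,"y": 0,"z": 0.04,"roll": 0,"fingers": 0.8}
    - {"x": 0,"y": 0,"z": 0.08,"roll": 0,"fingers": 0.8}
    - {"x": 0,"y": 0,"z": 0.08,"roll": 0,"fingers": 0.8}
    - {"x": 0,"y": 0,"z": 0.08,"roll": 0,"fingers": 0.8}

```text
time_s: 7.95
tool_pos: [536.7, -283.4, 253.3]
orientation: [[0.923, 0.384, 0.004], [0.384, -0.923, -0.002], [0.002, 0.003, -1.0]]
contact_force: [-0.1, -0.0, -0.7]
gripper_width: 68.5
grasp_force: 0.0
```

```bash
python3 snap.py b2
python3 - <<'E'
from h import *
sc=robot.snapshot('scene');cv2.imwrite('pics/s2.png',sc)
im=cv2.imread('pics/b2.png')
o=np.zeros((420,800,3),np.uint8)
o[:315,:420]=cv2.resize(im[150:384,100:412],(420,315));o[:355,420:]=cv2.resize(sc[120:260,150:300],(380,355),interpolation=cv2.INTER_CUBIC)
cv2.imwrite('pics/crop4.png',cv2.convertScaleAbs(o,alpha=1.5))
h=cv2.cvtColor(im,cv2.COLOR_BGR2HSV);z=np.load('b2.npz');w=(z['K'],z['D'],z['M'])
m=((h[...,2]>120)&(h[...,1]<60)).astype(np.uint8)*255
for k in cv2.findContours(m,0,1)[0]:
    if cv2.contourArea(k)>100:(q,r)=cv2.minEnclosingCircle(k);print(q,r,onz(w,q,150).round(1))
s=cam('scene');print(proj(s,[[535.5,-283.3,150],[535.5,-283.3,103],[535.5,-283.3,106]]))
E
```

```text
8.05 [ 536.  -283.   249.8] [-0.002  0.01   0.022  0.001 -0.     0.001]
(208.5, 317.5) 15.572511672973633 [ 411.  -289.7  150. ]
(216.55128479003906, 279.0) 19.55137825012207 [ 451.2 -282.6  150. ]
(257.5, 175.5) 41.74336242675781 [ 550.1 -279.8  150. ]
(84.0, 152.5) 90.06813049316406 [ 515.3 -147.9  150. ]
(50.5, 123.5) 50.403472900390625 [ 527.2 -118.3  150. ]
(508.5, 97.5) 18.66825294494629 [ 678.2 -430.6  150. ]
[[209.97859043 203.04365709]
 [211.49905831 216.20325348]
 [211.40442683 215.38843731]]
```

View pics/crop4.png

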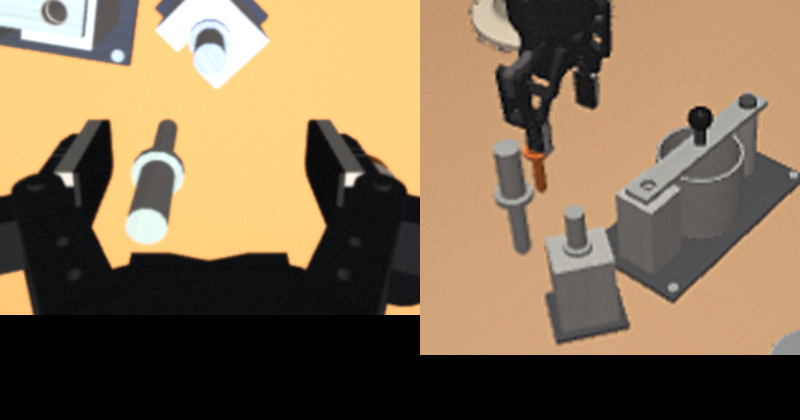

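The pin hangs upright in the notch, with its head at scene crop (574,213), which matches the prediction within 1 px. Now the bar knob at (495.5,-91.8,147): roll +80° so the pads close across the bar.

Call:
carry_out:
  targets:
    - {"x": -0.005,"y": 0.03,"z": 0,"roll": 8,"fingers": 0.7}
    - {"x": -0.01,"y": 0.065,"z": 0,"roll": 16,"fingers": 0.7}
    - {"x": -0.02,"y": 0.1,"z": 0,"roll": 24,"fingers": 0.7}
    - {"x": -0.03,"y": 0.13,"z": 0,"roll": 32,"fingers": 0.7}
    - {"x": -0.035,"y": 0.16,"z": 0,"roll": 40,"fingers": 0.7}
    - {"x": -0.04,"y": 0.191,"z": 0,"roll": 48,"fingers": 0.7}
    - {"x": -0.04,"y": 0.191,"z": 0,"roll": 56,"fingers": 0.7}
    - {"x": -0.04,"y": 0.191,"z": 0,"roll": 64,"fingers": 0.7}

```text
time_s: 8.95
tool_pos: [495.7, -90.9, 249.7]
orientation: [[0.052, 0.999, -0.002], [0.999, -0.052, 0.0], [0.0, -0.002, -1.0]]
contact_force: [0.4, -0.8, -0.4]
gripper_width: 59.5
grasp_force: 0.0
```

Call:
carry_out:
  targets:
    - {"x": 0,"y": 0,"z": -0.02,"roll": 8,"fingers": 0.7}
    - {"x": 0,"y": 0,"z": -0.05,"roll": 16,"fingers": 0.7}
    - {"x": 0,"y": 0,"z": -0.05,"roll": 16,"fingers": 0.7}
    - {"x": 0,"y": 0,"z": -0.05,"roll": 16,"fingers": 0.7}

```text
time_s: 9.35
tool_pos: [495.6, -91.9, 199.9]
orientation: [[-0.214, 0.977, -0.003], [0.977, 0.214, 0.001], [0.001, -0.002, -1.0]]
contact_force: [-0.3, -0.3, 0.7]
gripper_width: 59.9
grasp_force: 0.0
```

```bash
python3 snap.py c1
python3 - <<'E'
from h import *
s=robot.sense();print(np.round(s['joints'],2),np.round(s['orientation'],2).tolist())
im=cv2.imread('pics/c1.png');h=cv2.cvtColor(im,cv2.COLOR_BGR2HSV);z=np.load('c1.npz');w=(z['K'],z['D'],z['M'])
print('knob px',proj(w,[[495.5,-91.8,146]]))
m=(h[...,2]<45).astype(np.uint8)*255
for k in cv2.findContours(m,0,1)[0]:
    if cv2.contourArea(k)>150:(q,r)=cv2.minEnclosingCircle(k);print(np.round(q,1),round(r,1),onz(w,q,146).round(1))
E
```

```text
9.45 [496.6 -92.2 202.2] [-0.001 -0.006 -0.012  0.001 -0.005 -0.013]
[-0.25 -0.17  1.54 -0.    1.77 -0.47] [[-0.22, 0.98, 0.0], [0.98, 0.22, -0.0], [-0.0, 0.0, -1.0]]
knob px [[253.09903244 209.40149457]]
[255.5 364. ] 256.2 [ 524.8 -217.2  146. ]
[253.2 208.9] 21.1 [495.5 -91.4 146. ]
```

Knob reconfirmed at (495.5,-91.5). Descending and gripping it.

Call:
carry_out:
  targets:
    - {"x": 0,"y": 0,"z": -0.025,"roll": 0,"fingers": 0.7}
    - {"x": 0,"y": 0,"z": -0.05,"roll": 0,"fingers": 0.7}
    - {"x": 0,"y": 0,"z": -0.072,"roll": 0,"fingers": 0.7}
    - {"x": 0,"y": 0,"z": -0.072,"roll": 0,"fingers": 0.5}
    - {"x": 0,"y": 0,"z": -0.072,"roll": 0,"fingers": 0.3}
    - {"x": 0,"y": 0,"z": -0.072,"roll": 0,"fingers": 0.2}
    - {"x": 0,"y": 0,"z": -0.072,"roll": 0,"fingers": 0.2}
    - {"x": 0,"y": 0,"z": -0.072,"roll": 0,"fingers": 0.2}
  force: 40

```text
time_s: 10.3
tool_pos: [497.0, -92.3, 130.8]
orientation: [[-0.217, 0.976, 0.003], [0.976, 0.217, -0.001], [-0.001, 0.003, -1.0]]
contact_force: [-1.1, -0.7, 5.0]
gripper_width: 25.5
grasp_force: 39.8
```

Run:
```python
from h import *
s=robot.sense();print(s['time_s'],np.round(s['tool_pos'],1),s['gripper_width'],s['grasp_force'])
k=np.array([495.4,-91.7]);hg=np.array([475,-4.1]);r=k-hg;print('r',np.hypot(*r))
for a in range(6,97,6):
    t=np.radians(a);print(a,np.round(np.array([[np.cos(t),-np.sin(t)],[np.sin(t),np.cos(t)]])@r-r,1))
```

```text
10.3 [497.  -92.3 130.8] 25.484657417303342 39.75684642791748
r 89.94398256692885
6 [9.  2.6]
12 [17.8  6.2]
18 [26.1 10.6]
24 [33.9 15.9]
30 [41.1 21.9]
36 [47.6 28.7]
42 [53.4 36.2]
48 [58.3 44.1]
54 [62.5 52.6]
60 [65.7 61.5]
66 [67.9 70.6]
72 [69.2 79.9]
78 [69.5 89.3]
84 [68.9 98.7]
90 [ 67.2 108. ]
96 [ 64.6 117. ]
```

Call:
carry_out:
  targets:
    - {"x": 0.009,"y": 0.0026,"z": 0,"roll": 6,"fingers": 0.2}
    - {"x": 0.0178,"y": 0.0062,"z": 0,"roll": 12,"fingers": 0.2}
    - {"x": 0.0261,"y": 0.0106,"z": 0,"roll": 18,"fingers": 0.2}
    - {"x": 0.0339,"y": 0.0159,"z": 0,"roll": 24,"fingers": 0.2}
    - {"x": 0.0411,"y": 0.0219,"z": 0,"roll": 30,"fingers": 0.2}
    - {"x": 0.0476,"y": 0.0287,"z": 0,"roll": 36,"fingers": 0.2}
    - {"x": 0.0534,"y": 0.0362,"z": 0,"roll": 42,"fingers": 0.2}
    - {"x": 0.0583,"y": 0.0441,"z": 0,"roll": 48,"fingers": 0.2}

```text
time_s: 11.1
tool_pos: [555.6, -47.4, 130.8]
orientation: [[-0.873, 0.488, 0.003], [0.488, 0.873, 0.0], [-0.002, 0.002, -1.0]]
contact_force: [-0.5, 2.3, 5.7]
gripper_width: 25.9
grasp_force: 39.8
```

Call:
carry_out:
  targets:
    - {"x": 0.0042,"y": 0.0085,"z": 0,"roll": 6,"fingers": 0.2}
    - {"x": 0.0074,"y": 0.0174,"z": 0,"roll": 12,"fingers": 0.2}
    - {"x": 0.0096,"y": 0.0265,"z": 0,"roll": 18,"fingers": 0.2}
    - {"x": 0.0109,"y": 0.0358,"z": 0,"roll": 24,"fingers": 0.2}
    - {"x": 0.0112,"y": 0.0452,"z": 0,"roll": 30,"fingers": 0.2}
    - {"x": 0.0106,"y": 0.0546,"z": 0,"roll": 36,"fingers": 0.2}
    - {"x": 0.0089,"y": 0.0639,"z": 0,"roll": 42,"fingers": 0.2}
    - {"x": 0.0089,"y": 0.0639,"z": 0,"roll": 42,"fingers": 0.2}

```text
time_s: 11.9
tool_pos: [564.4, 17.5, 130.8]
orientation: [[-0.975, -0.22, 0.004], [-0.22, 0.975, 0.001], [-0.004, 0.001, -1.0]]
contact_force: [0.8, 3.0, 5.8]
gripper_width: 26.0
grasp_force: 39.9
```

The bar is swung 90°. Release, rise, and go over the cover.

Call:
carry_out:
  targets:
    - {"x": 0,"y": 0,"z": 0,"roll": 0,"fingers": 0.4}
    - {"x": 0,"y": 0,"z": 0,"roll": 0,"fingers": 0.7}
    - {"x": 0,"y": 0,"z": 0,"roll": 0,"fingers": 0.7}
    - {"x": 0,"y": 0,"z": 0.03,"roll": 0,"fingers": 0.7}
    - {"x": 0,"y": 0,"z": 0.07,"roll": 0,"fingers": 0.8}
    - {"x": -0.01,"y": 0.04,"z": 0.1,"roll": 0,"fingers": 1}
    - {"x": -0.02,"y": 0.09,"z": 0.1,"roll": 0,"fingers": 1}
    - {"x": -0.03,"y": 0.14,"z": 0.1,"roll": 0,"fingers": 1}

```text
time_s: 12.7
tool_pos: [534.3, 153.7, 230.3]
orientation: [[-0.977, -0.214, 0.003], [-0.214, 0.977, 0.0], [-0.003, -0.0, -1.0]]
contact_force: [1.6, 0.1, 0.0]
gripper_width: 85.4
grasp_force: 0.0
```

Call:
carry_out:
  targets:
    - {"x": -0.01,"y": 0.045,"z": 0,"roll": 0,"fingers": 1}
    - {"x": -0.02,"y": 0.09,"z": 0,"roll": 0,"fingers": 1}
    - {"x": -0.035,"y": 0.13,"z": 0,"roll": 0,"fingers": 1}
    - {"x": -0.045,"y": 0.165,"z": 0,"roll": 0,"fingers": 1}
    - {"x": -0.045,"y": 0.165,"z": 0,"roll": 0,"fingers": 1}
    - {"x": -0.045,"y": 0.165,"z": 0,"roll": 0,"fingers": 1}
    - {"x": -0.045,"y": 0.165,"z": 0,"roll": 0,"fingers": 1}

```text
time_s: 13.4
tool_pos: [489.5, 317.1, 228.6]
orientation: [[-0.976, -0.216, -0.0], [-0.216, 0.976, -0.001], [0.0, -0.001, -1.0]]
contact_force: [0.6, 0.2, 0.3]
gripper_width: 86.0
grasp_force: 0.0
```

```bash
cat > cov.py <<'E'
from h import *
import sys
n=sys.argv[1]
im=cv2.imread(f'pics/{n}.png');h=cv2.cvtColor(im,cv2.COLOR_BGR2HSV);z=np.load(n+'.npz');w=(z['K'],z['D'],z['M'])
m=((h[...,1]<70)&(h[...,2]>50)).astype(np.uint8)*255
m=cv2.morphologyEx(m,cv2.MORPH_CLOSE,np.ones((5,5)))
for k in cv2.findContours(m,0,1)[0]:
    if cv2.contourArea(k)>3000:
        hu=cv2.convexHull(k)
        W=np.array([onz(w,q,13)[:2] for q in hu[:,0]],np.float32);print('flange ell z13',np.round(cv2.fitEllipse(W),1).tolist() if 0 else [np.round(v,1) for v in cv2.fitEllipse(W)], 'mec',[np.round(v,1) for v in cv2.minEnclosingCircle(W)],cv2.boundingRect(k))
E
python3 snap.py d1; python3 cov.py d1
```

```text
13.5 [489.6 316.9 228.8] [-0.001 -0.002 -0.002  0.005 -0.001  0.002]
flange ell z13 [array([483.8, 336. ]), array([114.1, 114.3]), np.float64(17.5)] mec [array([483.9, 336. ]), np.float64(57.3)] (224, 113, 99, 98)
flange ell z13 [array([492. , 552.4]), array([295.4, 461.2]), np.float64(107.4)] mec [array([454.2, 562.8]), np.float64(213.2)] (334, 0, 178, 315)
```

View pics/d1v.png

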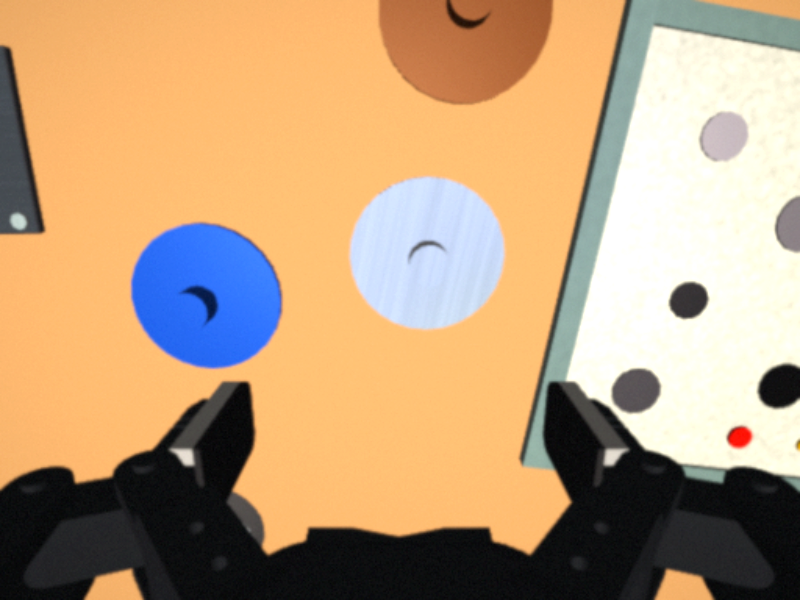

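d1 shows the steel cover at (427,253), with blue at (206,295) and brown at (465,20). The flange outline cast to z=13 is a circle of 114.2 mm, so the height is right, with its centre at (483.8,336.0). I'll go lower for a second view.

Call:
carry_out:
  targets:
    - {"x": -0.006,"y": 0.019,"z": -0.03,"roll": 0,"fingers": 1}
    - {"x": -0.006,"y": 0.019,"z": -0.07,"roll": 0,"fingers": 1}
    - {"x": -0.006,"y": 0.019,"z": -0.1,"roll": 0,"fingers": 1}
    - {"x": -0.006,"y": 0.019,"z": -0.1,"roll": 0,"fingers": 1}
    - {"x": -0.006,"y": 0.019,"z": -0.1,"roll": 0,"fingers": 1}

```text
time_s: 14.05
tool_pos: [483.2, 336.5, 129.3]
orientation: [[-0.976, -0.216, -0.0], [-0.216, 0.976, -0.0], [0.0, -0.0, -1.0]]
contact_force: [-0.1, -0.1, -0.0]
gripper_width: 85.3
grasp_force: 0.0
```

```bash
python3 snap.py d2; python3 cov.py d2
python3 - <<'E'
from h import *
# flange edges left/right pixel midpoints in both views -> triangulated flange centre
r=[]
for n in('d1','d2'):
    im=cv2.imread(f'pics/{n}.png');h=cv2.cvtColor(im,cv2.COLOR_BGR2HSV);z=np.load(n+'.npz');w=(z['K'],z['D'],z['M'])
    m=((h[...,1]<70)&(h[...,2]>50)).astype(np.uint8)*255;m=cv2.morphologyEx(m,cv2.MORPH_CLOSE,np.ones((5,5)))
    p=proj(w,[[483.8,336,13]])[0]
    for k in cv2.findContours(m,0,1)[0]:
        if cv2.contourArea(k)>3000 and cv2.pointPolygonTest(cv2.convexHull(k),(float(p[0]),float(p[1])),False)>0:
            e=cv2.fitEllipse(cv2.convexHull(k));print(n,p,e); r.append(ray(w,e[0]))
print(tri(r))
E
```

```text
14.15 [484.2 337.4 131.7] [ 0.005 -0.007 -0.009  0.001 -0.001  0.   ]
flange ell z13 [array([483.7, 336.1]), array([114. , 114.1]), np.float64(81.3)] mec [array([483.8, 336.1]), np.float64(57.3)] (188, 117, 133, 130)
flange ell z13 [array([437.1, 528.3]), array([245.5, 293.4]), np.float64(122.2)] mec [array([437.3, 522.7]), np.float64(152.5)] (359, 0, 153, 315)
d1 [272.79903456 163.49671886] ((272.8294677734375, 161.46380615234375), (97.4171371459961, 99.5231704711914), 67.314697265625)
d2 [253.89442566 185.36983505] ((254.00440979003906, 181.54498291015625), (128.92672729492188, 133.14602661132812), 89.78825378417969)
(array([482.86952173, 336.09396264,   3.98983948]), [np.float64(0.2820589401133659), np.float64(0.2820589401132608)])
```

Both views give a 114.0–114.1 mm flange at z=13 centred at (483.8,336.1), and the tool is centred above it. Descending to TCP z of about 20 and gripping the knob.

Call:
carry_out:
  targets:
    - {"x": 0,"y": 0,"z": -0.03,"roll": 0,"fingers": 1}
    - {"x": 0,"y": 0,"z": -0.065,"roll": 0,"fingers": 0.9}
    - {"x": 0,"y": 0,"z": -0.095,"roll": 0,"fingers": 0.8}
    - {"x": 0,"y": 0,"z": -0.109,"roll": 0,"fingers": 0.7}
    - {"x": 0,"y": 0,"z": -0.109,"roll": 0,"fingers": 0.6}
    - {"x": 0,"y": 0,"z": -0.109,"roll": 0,"fingers": 0.6}

```text
time_s: 14.8
tool_pos: [484.0, 337.8, 21.9]
orientation: [[-0.976, -0.217, 0.002], [-0.217, 0.976, 0.001], [-0.003, 0.001, -1.0]]
contact_force: [-0.0, -1.0, 0.5]
gripper_width: 51.5
grasp_force: 0.0
```

Call:
carry_out:
  targets:
    - {"x": 0,"y": 0,"z": 0,"roll": 0,"fingers": 0.4}
    - {"x": 0,"y": 0,"z": 0,"roll": 0,"fingers": 0.25}
    - {"x": 0,"y": 0,"z": 0,"roll": 0,"fingers": 0.2}
    - {"x": 0,"y": 0,"z": 0,"roll": 0,"fingers": 0.2}
    - {"x": 0,"y": 0,"z": 0,"roll": 0,"fingers": 0.2}
    - {"x": 0,"y": 0,"z": 0,"roll": 0,"fingers": 0.2}
  force: 60

```text
time_s: 15.4
tool_pos: [484.4, 337.8, 22.6]
orientation: [[-0.976, -0.217, 0.004], [-0.217, 0.976, 0.002], [-0.004, 0.001, -1.0]]
contact_force: [-0.5, -0.8, 6.3]
gripper_width: 26.3
grasp_force: 59.5
```

Call:
carry_out:
  targets:
    - {"x": 0,"y": 0,"z": 0.008,"roll": 0,"fingers": 0.2}
    - {"x": 0,"y": 0,"z": 0.025,"roll": 0,"fingers": 0.2}
    - {"x": 0,"y": 0,"z": 0.05,"roll": 0,"fingers": 0.2}
    - {"x": 0,"y": 0,"z": 0.08,"roll": 0,"fingers": 0.2}
    - {"x": 0,"y": 0,"z": 0.11,"roll": 0,"fingers": 0.2}
    - {"x": 0,"y": 0,"z": 0.14,"roll": 0,"fingers": 0.2}
    - {"x": 0,"y": 0,"z": 0.165,"roll": 0,"fingers": 0.2}
    - {"x": 0,"y": 0,"z": 0.18,"roll": 0,"fingers": 0.2}

```text
time_s: 16.2
tool_pos: [483.2, 337.4, 202.5]
orientation: [[-0.976, -0.218, 0.002], [-0.218, 0.976, 0.002], [-0.003, 0.001, -1.0]]
contact_force: [0.4, 0.1, -2.9]
gripper_width: 25.8
grasp_force: 59.5
```

Call:
carry_out:
  targets:
    - {"x": 0,"y": -0.01,"z": 0,"roll": 0,"fingers": 0.2}
    - {"x": 0,"y": -0.03,"z": 0,"roll": 0,"fingers": 0.2}
    - {"x": 0.001,"y": -0.055,"z": 0,"roll": 0,"fingers": 0.2}
    - {"x": 0.002,"y": -0.085,"z": 0,"roll": 0,"fingers": 0.2}
    - {"x": 0.003,"y": -0.115,"z": 0,"roll": 0,"fingers": 0.2}
    - {"x": 0.004,"y": -0.145,"z": 0,"roll": 0,"fingers": 0.2}
    - {"x": 0.005,"y": -0.175,"z": 0,"roll": 0,"fingers": 0.2}
    - {"x": 0.006,"y": -0.205,"z": 0,"roll": 0,"fingers": 0.2}

```text
time_s: 17.0
tool_pos: [487.9, 130.3, 197.4]
orientation: [[-0.976, -0.217, -0.003], [-0.217, 0.976, -0.001], [0.004, -0.0, -1.0]]
contact_force: [1.3, 0.2, -3.5]
gripper_width: 26.1
grasp_force: 59.5
```

Call:
carry_out:
  targets:
    - {"x": 0.001,"y": -0.03,"z": 0,"roll": 0,"fingers": 0.2}
    - {"x": 0.002,"y": -0.06,"z": 0,"roll": 0,"fingers": 0.2}
    - {"x": 0.003,"y": -0.09,"z": 0,"roll": 0,"fingers": 0.2}
    - {"x": 0.004,"y": -0.12,"z": 0,"roll": 0,"fingers": 0.2}
    - {"x": 0.005,"y": -0.15,"z": 0,"roll": 0,"fingers": 0.2}
    - {"x": 0.005,"y": -0.18,"z": 0,"roll": 0,"fingers": 0.2}
    - {"x": 0.005,"y": -0.205,"z": 0,"roll": 0,"fingers": 0.2}
    - {"x": 0.005,"y": -0.217,"z": 0,"roll": 0,"fingers": 0.2}

```text
time_s: 17.8
tool_pos: [492.7, -87.0, 197.5]
orientation: [[-0.977, -0.215, -0.004], [-0.215, 0.977, 0.0], [0.003, 0.001, -1.0]]
contact_force: [-0.2, 0.6, -3.0]
gripper_width: 26.2
grasp_force: 59.5
```

Call:
carry_out:
  targets:
    - {"x": 0,"y": -0.005,"z": 0,"roll": 0,"fingers": 0.2}
    - {"x": 0,"y": -0.007,"z": 0,"roll": 0,"fingers": 0.2}
    - {"x": 0,"y": -0.007,"z": 0,"roll": 0,"fingers": 0.2}
    - {"x": 0,"y": -0.007,"z": 0,"roll": 0,"fingers": 0.2}

```text
time_s: 18.2
tool_pos: [494.0, -90.9, 199.7]
orientation: [[-0.976, -0.219, -0.0], [-0.219, 0.976, 0.0], [-0.0, 0.0, -1.0]]
contact_force: [-0.8, 0.6, -2.9]
gripper_width: 26.2
grasp_force: 59.5
```

```bash
python3 snap.py e1
python3 - <<'E'
from h import *
s=robot.sense();tz=s['tool_pos'][2];fz=tz-22+13
im=cv2.imread('pics/e1.png');h=cv2.cvtColor(im,cv2.COLOR_BGR2HSV);z=np.load('e1.npz');w=(z['K'],z['D'],z['M'])
print(tz,np.round(s['contact_force'],1),s['gripper_width'])
c=[s['tool_pos'][0],s['tool_pos'][1]]
a=np.radians(np.arange(0,360,15));print('pred flange',[np.round(proj(w,[[c[0]+57*np.cos(t),c[1]+57*np.sin(t),fz]])[0]).astype(int).tolist() for t in a[::3]])
print('pred rim',[np.round(proj(w,[[495+50*np.cos(t),-92+50*np.sin(t),98]])[0]).astype(int).tolist() for t in a[::3]])
m=((h[...,1]<70)&(h[...,2]>100)).astype(np.uint8)*255
for k in cv2.findContours(m,0,1)[0]:
    if cv2.contourArea(k)>300:print(cv2.boundingRect(k),cv2.contourArea(k))
# scene check
sc=robot.snapshot('scene');cv2.imwrite('pics/s3.png',sc)
E
```

```text
18.3 [494.1 -91.  199.9] [-0.003  0.     0.    -0.002 -0.    -0.002]
199.85155619077975 [ 0.6  0.3 -3.7] 25.96474172871816
pred flange [[234, 329], [309, 318], [359, 262], [352, 185], [282, 134], [193, 149], [148, 219], [169, 291]]
pred rim [[241, 248], [286, 241], [314, 206], [308, 160], [268, 132], [219, 140], [193, 180], [203, 224]]
(215, 243, 81, 87) 4938.0
(0, 154, 60, 85) 2146.5
(106, 129, 288, 158) 27446.5
(0, 2, 44, 62) 938.5
```

```bash
cat > edge.py <<'E'
from h import *
im=cv2.imread('pics/e1.png').astype(float);z=np.load('e1.npz');w=(z['K'],z['D'],z['M'])
im=cv2.GaussianBlur(im,(0,0),1)
def fit(c,fz,R):
    rr=np.arange(R-9,R+9,.5);P=[]
    for a in np.radians(np.arange(0,360,5)):
        q=proj(w,[[c[0]+r*np.cos(a),c[1]+r*np.sin(a),fz] for r in rr])
        if q[:,0].min()<2 or q[:,0].max()>509 or q[:,1].min()<2 or q[:,1].max()>215: continue
        v=np.array([cv2.remap(im.astype(np.float32),q[:,:1].astype(np.float32),q[:,1:].astype(np.float32),1)])[0,:,0]
        g=np.abs(np.gradient(v,axis=0)).sum(1);i=g.argmax()
        if g[i]>8 and 1<i<len(rr)-2: P.append([c[0]+rr[i]*np.cos(a),c[1]+rr[i]*np.sin(a)])
    P=np.array(P);
    from scipy.optimize import least_squares
    s=least_squares(lambda p:np.hypot(P[:,0]-p[0],P[:,1]-p[1])-p[2],[c[0],c[1],R],loss='soft_l1')
    return len(P),s.x.round(2),np.abs(s.fun).mean().round(2)
for fz in(190,192): print('flange',fz,fit((494.1,-91),fz,57))
E
python3 edge.py
```

```text
flange 190 (29, array([495.06, -91.83,  58.35]), np.float64(0.45))
flange 192 (27, array([493.49, -91.75,  57.13]), np.float64(0.32))
```

Cover centre (493.5,-91.8), with a flange fit of radius 57.1 at z=192. Pot is at (494.8,-92). I'll shift +1 mm in x and lower.

Call:
carry_out:
  targets:
    - {"x": 0.001,"y": 0,"z": -0.01,"roll": 0,"fingers": 0.2}
    - {"x": 0.001,"y": 0,"z": -0.025,"roll": 0,"fingers": 0.2}
    - {"x": 0.001,"y": 0,"z": -0.042,"roll": 0,"fingers": 0.2}
    - {"x": 0.001,"y": 0,"z": -0.057,"roll": 0,"fingers": 0.2}
    - {"x": 0.001,"y": 0,"z": -0.068,"roll": 0,"fingers": 0.2}
    - {"x": 0.001,"y": 0,"z": -0.075,"roll": 0,"fingers": 0.2}
    - {"x": 0.001,"y": 0,"z": -0.078,"roll": 0,"fingers": 0.2}
    - {"x": 0.001,"y": 0,"z": -0.078,"roll": 0,"fingers": 0.2}

```text
time_s: 19.2
tool_pos: [494.9, -91.9, 121.6]
orientation: [[-0.976, -0.217, -0.0], [-0.217, 0.976, -0.0], [0.0, 0.0, -1.0]]
contact_force: [-1.0, 0.2, -2.5]
gripper_width: 25.7
grasp_force: 59.5
```

Call:
carry_out:
  targets:
    - {"x": 0,"y": 0,"z": -0.001,"roll": 0,"fingers": 0.2}
    - {"x": 0,"y": 0,"z": -0.003,"roll": 0,"fingers": 0.2}
    - {"x": 0,"y": 0,"z": -0.005,"roll": 0,"fingers": 0.2}
    - {"x": 0,"y": 0,"z": -0.006,"roll": 0,"fingers": 0.2}
    - {"x": 0,"y": 0,"z": -0.006,"roll": 0,"fingers": 0.2}

```text
time_s: 19.7
tool_pos: [494.9, -91.8, 115.6]
orientation: [[-0.976, -0.218, -0.0], [-0.218, 0.976, 0.0], [0.0, 0.0, -1.0]]
contact_force: [0.4, 0.6, -3.2]
gripper_width: 25.8
grasp_force: 59.5
```

The plug is inside the mouth without contact. Continuing to the seat.

Call:
carry_out:
  targets:
    - {"x": 0,"y": 0,"z": -0.001,"roll": 0,"fingers": 0.2}
    - {"x": 0,"y": 0,"z": -0.002,"roll": 0,"fingers": 0.2}
    - {"x": 0,"y": 0,"z": -0.003,"roll": 0,"fingers": 0.2}
    - {"x": 0,"y": 0,"z": -0.003,"roll": 0,"fingers": 0.2}

```text
time_s: 20.1
tool_pos: [495.0, -91.8, 112.7]
orientation: [[-0.976, -0.218, 0.0], [-0.218, 0.976, 0.0], [-0.0, 0.0, -1.0]]
contact_force: [0.6, -0.3, -3.3]
gripper_width: 26.1
grasp_force: 59.6
```

Call:
carry_out:
  targets:
    - {"x": 0,"y": 0,"z": -0.001,"roll": 0,"fingers": 0.2}
    - {"x": 0,"y": 0,"z": -0.001,"roll": 0,"fingers": 0.2}

```text
time_s: 20.3
tool_pos: [495.0, -91.9, 112.6]
orientation: [[-0.976, -0.218, 0.001], [-0.218, 0.976, -0.0], [-0.001, -0.0, -1.0]]
contact_force: [-3.0, 0.9, 2.0]
gripper_width: 26.2
grasp_force: 60.1
```

Contact at TCP z 112.6. That matches seating (underside at 90 plus the 22.3 mm grip offset). Letting go and withdrawing.

Call:
carry_out:
  targets:
    - {"x": 0,"y": 0,"z": 0,"roll": 0,"fingers": 0.34}
    - {"x": 0,"y": 0,"z": 0,"roll": 0,"fingers": 0.4}
    - {"x": 0,"y": 0,"z": 0,"roll": 0,"fingers": 0.6}
    - {"x": 0,"y": 0,"z": 0,"roll": 0,"fingers": 0.7}
    - {"x": 0,"y": 0,"z": 0,"roll": 0,"fingers": 0.7}
    - {"x": 0,"y": 0,"z": 0.015,"roll": 0,"fingers": 0.7}
    - {"x": 0,"y": 0,"z": 0.04,"roll": 0,"fingers": 0.7}
    - {"x": 0,"y": 0,"z": 0.08,"roll": 0,"fingers": 0.7}

```text
time_s: 21.1
tool_pos: [493.9, -91.5, 191.2]
orientation: [[-0.976, -0.218, -0.004], [-0.218, 0.976, 0.001], [0.004, 0.002, -1.0]]
contact_force: [0.9, -0.6, -0.0]
gripper_width: 59.5
grasp_force: 0.0
```

Call:
carry_out:
  targets:
    - {"x": -0.01,"y": 0,"z": 0.04,"roll": 0,"fingers": 0.7}
    - {"x": -0.04,"y": 0,"z": 0.08,"roll": 0,"fingers": 0.7}
    - {"x": -0.04,"y": 0,"z": 0.11,"roll": 0,"fingers": 0.7}
    - {"x": -0.04,"y": 0,"z": 0.11,"roll": 0,"fingers": 0.7}
    - {"x": -0.04,"y": 0,"z": 0.11,"roll": 0,"fingers": 0.7}

```text
time_s: 21.6
tool_pos: [455.2, -91.9, 303.3]
orientation: [[-0.976, -0.217, 0.003], [-0.217, 0.976, -0.001], [-0.003, -0.001, -1.0]]
contact_force: [0.5, 0.5, -0.3]
gripper_width: 59.8
grasp_force: 0.0
```

```bash
python3 snap.py f1; sed "s/e1/f1/g;/^for fz/d" edge.py > edge2.py
cat >> edge2.py <<'E'
for fz in(103,107): print('flange',fz,fit((494.8,-92),fz,57))
s=cam('scene');sc=robot.snapshot('scene');cv2.imwrite('pics/s4.png',sc)
h=cv2.cvtColor(sc,cv2.COLOR_BGR2HSV)
bp,bc=proj(s,[[535.5,-283.3,140]])[0],proj(s,[[563,16,146]])[0]
print('pin head',sc[int(bp[1]),int(bp[0])],'knob',sc[int(bc[1]),int(bc[0])])
old=cv2.imread('pics/scene0.png')
for n,p in[('discA',(772,205,12)),('discB',(757,-157,12)),('jar',(431,-491,65)),('bigpin',(417,-285,100)),('orange',(344,-218,80)),('blue',(551,176,13))]:
    q=proj(s,[p])[0].astype(int);d=cv2.absdiff(sc,old)[q[1]-12:q[1]+12,q[0]-12:q[0]+12];print(n,d.mean().round(1))
E
python3 edge2.py
```

```text
21.7 [454.8 -91.7 300.6] [-0.     0.009  0.017  0.    -0.001  0.003]
flange 103 (40, array([495.31, -92.72,  57.66]), np.float64(0.73))
flange 107 (39, array([495.05, -93.14,  57.65]), np.float64(0.97))
pin head [105 109 109] knob [21 20 19]
discA 1.0
discB 1.0
jar 1.2
bigpin 1.0
orange 1.1
blue 7.4
```

Run:
```python
from h import *
for n in('top0','d1','f1'):
    im=cv2.imread(f'pics/{n}.png');h=cv2.cvtColor(im,cv2.COLOR_BGR2HSV)
    if n=='top0': w=cam('top')
    else: z=np.load(n+'.npz');w=(z['K'],z['D'],z['M'])
    m=((abs(h[...,0].astype(int)-112)<12)&(h[...,1]>150)).astype(np.uint8)*255
    k=max(cv2.findContours(m,0,1)[0],key=cv2.contourArea,default=None)
    if k is not None: print(n,'blue',onz(w,cv2.minEnclosingCircle(k)[0],13).round(1))
    m=((h[...,2]<45)).astype(np.uint8)*255
    if n=='f1':
        for k in cv2.findContours(m,0,1)[0]:
            q,r=cv2.minEnclosingCircle(k)
            if cv2.contourArea(k)>150: print('dark',np.round(q),round(r,1),onz(w,q,146).round(1))
print(robot.job_done())
```

```text
top0 blue [553.  178.2  13. ]
d1 blue [549.7 179.7  13. ]
f1 blue [550.1 178.8  13. ]
dark [256. 364.] 256.2 [674.1 -42.5 146. ]
the job is handed in; nothing more can be done
None
```

The job is handed in at about 22 s of the 64 s allowed: the pin hangs upright in the notch, the bar was swung a quarter turn, the cover is seated on the pot, and the discs and jar did not move.

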